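# Find the stamped tip box and push it to the dispatch line

## Robot

A 7-joint arm with a two-finger parallel gripper is mounted at the origin on the work surface. World frame = base frame: x ahead of the robot, y to its left, z up, the work surface at z = 0. Lengths are in m, angles in degrees, forces in N, time in s.
With the tool pointing down it reaches from about 0.4 to 0.85 m from the base axis. Payload 4.5 kg.
Tool frame: the origin (TCP) lies at the very end of the fingers, on their centre line; the grasp point (between the pads) lies 19 mm behind it; x points along the fingers, z is the direction in which the jaws open and shut, and the axes are right-handed (so a half turn about x gives the same grasp; the last joint's range is limited). The gripper opens to 85 mm and grips with 20 to 120 N. Pads are 22 mm wide; open, the fingers measure 114 mm over their backs; the gripper's body (76 mm by 85 mm) begins 54 mm behind the grasp point. The pads swing forward as they close: fully open they stand 13 mm farther back than shut.
Start: joints at [-74.439, 39.483, -11.15, 89.685, 9.013, 51.709, -12.324], TCP at [0.147, 0.607, 0.231] pointing down, gripper open.
Joint ranges: [-172.22, 172.22], [-26.19, 119.32], [-84.43, 86.54], [7.71, 146.69], [-57.33, 237.33], [2.42, 119.75], [-152.13, 152.13]. Speed limits (degrees/s): [147.25, 147.25, 180, 180, 180, 180, 180].

## Interface

Orientations are given as a 3x3 rotation matrix whose columns are the frame's x, y, z axes.
In Python, from station import robot gives the robot as it stands.
- The arm moves only by the shell command python3 -m pendant 'ROWS'. ROWS is JSON, a list of rows, each an object of numbers: "hand": the opening, from 0 (shut) to 1 (fully open); "x", "y", "z": the shift along the tool's x, y, z in m; "wx", "wy", "wz": the turn, a rotation vector about the tool's x, y, z in rad. In form: [{"hand": .., "x": .., "y": .., "z": .., "wx": .., "wy": .., "wz": ..}, ...]. A call has 1 to 5 rows; each row is the pose to reach, as a shift and turn from the pose measured when the call began, along the tool's axes at that moment; what a row does not reach only later rows make up. A row lasts 1/8 s, in which the tool goes at most 62.5 mm and 10.7 degrees, less where a joint would pass 70% of its speed; a pose out of reach is approached as far as the arm can. A call with a gripper value outside its range is refused whole. The fingers move at their own pace and stop on an object; the grip force is fixed at half the most. Time passes only in rows, so rows that repeat a pose let the fingers close. It gives the time, the measured TCP pose, the force and the opening at its end, in the units of the state.
- robot.get_obs(): the state, without advancing time (a new reading comes with each control period).
- robot.get_image(name): name is "scene" or "top" or "wrist"; returns (picture, depth): 420x560x3 uint8, blue, green, red; 420x560 float32, m along the optical axis (not along the pixel's ray), 0 where there is no reading.
- robot.camera_info(name): a dict with "fx", "fy", "cx", "cy" (pixels), "k1" (the pictures are not rectified: a ray, as slopes to the right and down, at radius r is drawn at 1 + k1 r^2 times it, then the intrinsics apply), "rvec" (rotation vector, rad) and "tvec" (3), from world to camera coordinates, as OpenCV has them; the wrist camera has in their place "tool_from_camera" (4x4, takes a point from camera to tool coordinates, whose origin is the TCP and whose axes are the tool frame's). Camera axes: x right, y down, z forward; pixel columns grow to the right and rows downward; lengths in m; the calibration is good to about 2 mm. A picture is of the moment at which its call begins: read the wrist's pose just before it. camera_info takes no time and is no camera call.
- robot.hand_in(): hands the job in, once; it reports no verdict.
The state is a dict: "time": time; "joints": joint angles; "dq": joint speeds; "joint_efforts": joint torques, N m; "tcp_pos": TCP position; "eef_rot": TCP orientation; "wrist_force": force on the tool from outside, world axes, zero at the start; "torque": the same for the moment, N m; "finger_gap": finger opening in m.
Only numpy, scipy, OpenCV 4.12 (cv2) and the standard library are available. Lean on these libraries where they do the work, as an engineer would, in place of code of your own. Each camera call takes 0.05 s, during which the arm holds its last target. There are 200 camera calls.

## Task

Two tall white tip boxes look alike, but one carries a ring-and-cross stamp on its underside. With the fingertips, tip both boxes over towards the robot so that they lie with their undersides facing away from it, then push the stamped one, still lying, sideways until its middle is over the black taped dispatch line, and leave the plain one lying clear of the line. Never lift a box, and leave everything else on the bench alone.

Things in the scene. Friction and masses are not known exactly. Their poses are not given: they have to be found in the camera images.
- box_stamped: Tall closed white plastic pipette-tip box, 70 mm deep (x), 90 wide (y), 130 tall (z), 0.2 to 0.4 kg, evenly filled, loose, upright; one box stands left and one right of the line, which is which varies. They differ only underneath: this one carries a stamp there, a black ring 62 mm across with a cross in it. Origin: centre of its underside; while it stands x points away from the robot, z up.
- box_stamped_center (a point): The middle of the stamped box, 65 mm above its underside. Pushed high on its far face towards the robot, the box pivots on its near lower edge, topples by itself past about 28 degrees and then lies 70 mm high, its 130 mm length pointing ahead from the robot: top towards the robot, x axis up, underside facing away.
- box_plain: Tall closed white plastic pipette-tip box, 70 mm deep (x), 90 wide (y), 130 tall (z), 0.2 to 0.4 kg, evenly filled, loose, upright; one box stands left and one right of the line, which is which varies. They differ only underneath: this one is plain white there. Origin: centre of its underside; while it stands x points away from the robot, z up.
- box_plain_center (a point): The middle of the plain box, 65 mm above its underside. Pushed high on its far face towards the robot, the box pivots on its near lower edge, topples by itself past about 28 degrees and then lies 70 mm high, its 130 mm length pointing ahead from the robot: top towards the robot, x axis up, underside facing away.
- dispatch_line: The dispatch line: flat black tape on the bench, 22 mm wide and 360 mm long, with a short 90 mm cross-piece at each end, running away from the robot between the two boxes; it has no height to speak of. Origin: the middle of the tape; x along the line away from the robot, y to the left across it.
- reagent_bottle: Bystander: amber glass reagent bottle, 56 mm across, 125 mm tall, beyond the far end of the taped line, between the two boxes. Origin: centre of its underside.
- beaker: Bystander: clear beaker, 70 mm across, 90 mm tall, on the right. Origin: centre of its underside.
- tip_rack: Bystander: low green pipette-tip rack, 120 x 80 x 57 mm tall, on the left. Origin: centre of its underside.
- tube_rack: Bystander: blue tube rack, 70 x 160 mm, 70 mm tall, on the right. Origin: centre of its underside.
- vial: Bystander: small glass vial, 30 mm across, 50 mm tall, on the left. Origin: centre of its underside.
- sample_jar: Bystander: clear sample jar, 52 mm across, 70 mm tall, on the right, near the robot. Origin: centre of its underside.
Mind the look-alikes: they are no part of the job. Leave any pink look-alike of the box_stamped alone. Leave any pink look-alike of the box_plain alone.

How it is judged (in metres and radians):
On the way, in this order (a step that is already met when the one before it is completed fails the run):
1. both boxes have been tipped over towards the robot and lie on their sides (angle between each of box_stamped, box_plain's own x axis and vertical below 0.2 rad and height (world z) of each of box_stamped_center, box_plain_center below 0.05 m and (y of box_plain_center in the frame of dispatch_line above 0.085 m or y of box_plain_center in the frame of dispatch_line below -0.085 m)), for 0.2 s.
2. the stamped box has been pushed over the dispatch line (y of box_stamped_center in the frame of dispatch_line between -0.02 and 0.02 m and x of box_stamped_center in the frame of dispatch_line between -0.15 and 0.15 m), for 0.2 s.
At the end, for the whole second after the job is handed in: Both boxes lie at rest on their sides, tops towards the robot (far side up within 0.2 rad); the middle of the stamped box is within 20 mm of the line's centre line and between its ends (within 150 mm of the line's middle along it); the middle of the plain box is more than 85 mm from the line (all of step 1 and all of step 2 and linear speed of each of box_stamped, box_plain below 0.02 m/s); the robot touches nothing.
It fails at once if a box is lifted off the bench (its middle rises above 95 mm; tipping takes it to 74 mm) (height (world z) of any of box_stamped_center, box_plain_center above 0.095 m).
It fails at once if a bystander is moved more than 30 mm or knocked over (distance of any of reagent_bottle, beaker, tip_rack, tube_rack, vial, sample_jar from where it was at the start of the episode above 0.03 m or angle between any of reagent_bottle, beaker, tip_rack, tube_rack, vial, sample_jar's own z axis and vertical above 0.5 rad).
It also fails if it takes over 61 s, if anything falls off the work surface, if the arm or the gripper's body presses on something with over 40 N, if the wrist force passes 120 N, or if a joint passes its speed limit or range.

## Working session

There is one attempt and no reset: what is moved stays moved. The work goes in short steps, Python scripts to look and compute and a shell command to move; the robot and the scene stay as the last step left them, time stands still between calls to the robot, and variables do not carry over. Pictures are saved under pics/ and viewed, about 8 in all and at most 12, crops included, and the job is handed in when it is done.

```bash
ls; mkdir -p pics; cat > h.py <<'E'
import numpy as np, cv2
from station import robot
def cam(name):
    c=robot.camera_info(name)
    if name=='wrist':
        o=robot.get_obs(); T=np.eye(4); T[:3,:3]=o['eef_rot']; T[:3,3]=o['tcp_pos']
        T=T@np.array(c['tool_from_camera']); return c,T[:3,:3],T[:3,3]
    R=cv2.Rodrigues(np.array(c['rvec'],float))[0]; return c,R.T,-R.T@np.array(c['tvec'],float).ravel()
def slopes(c,uv):
    uv=np.array(uv,float).reshape(-1,2); d=np.c_[(uv[:,0]-c['cx'])/c['fx'],(uv[:,1]-c['cy'])/c['fy']]; s=d.copy()
    for _ in range(20): s=d/(1+c['k1']*(s**2).sum(1,keepdims=True))
    return s
def onplane(C,uv,z):
    c,R,t=C; s=slopes(c,uv); d=np.c_[s,np.ones(len(s))]@R.T
    return t+d*((z-t[2])/d[:,2:])
def cloud(C,depth):
    c,R,t=C; v,u=np.mgrid[:depth.shape[0],:depth.shape[1]]
    s=slopes(c,np.c_[u.ravel(),v.ravel()]); P=np.c_[s,np.ones(len(s))]*depth.reshape(-1,1)
    return (P@R.T+t).reshape(*depth.shape,3)
def state():
    o=robot.get_obs(); print('t',o['time'],'tcp',np.round(o['tcp_pos'],4),'gap',o['finger_gap'],'F',np.round(o['wrist_force'],1)); print(np.round(o['eef_rot'],3))
E
python3 - <<'E'
from h import *
state()
for n in('scene','top'):
    C=cam(n); im,d=robot.get_image(n); cv2.imwrite(f'pics/{n}0.png',im); np.savez(f'{n}0.npz',im=im,d=d); print(n,np.round(C[2],3),np.round(C[1],2).tolist())
E
```

```text
pics
t 0.0 tcp [0.1471 0.6067 0.2304] gap 0.08532452885965483 F [ 0.9  0.6 -0.1]
[[-0.    -0.972  0.235]
 [-0.002  0.235  0.972]
 [-1.    -0.    -0.002]]
scene [1.221 0.595 0.826] [[-0.65, 0.49, -0.58], [0.76, 0.41, -0.51], [-0.01, -0.77, -0.64]]
top [0.373 0.021 1.76 ] [[0.02, -1.0, 0.09], [-1.0, -0.02, -0.0], [0.01, -0.09, -1.0]]
```

View pics/scene0.png

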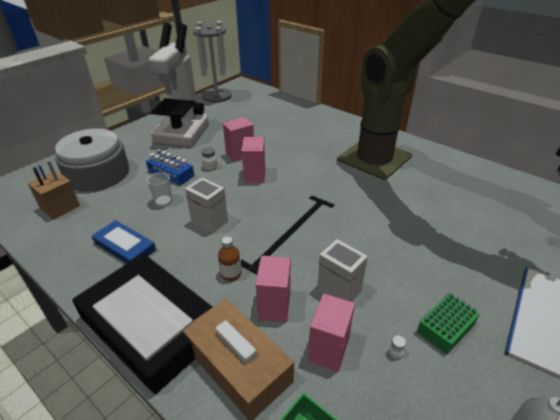

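View pics/top0.png

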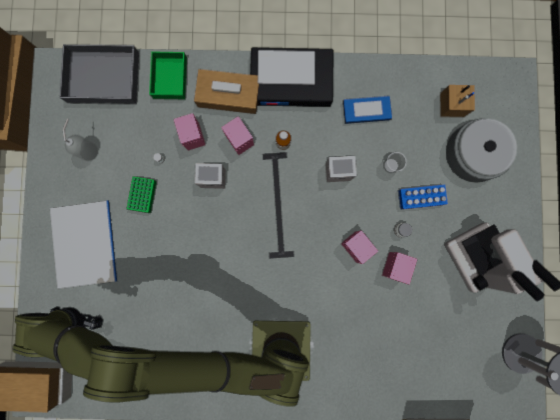

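The pictures show white boxes at top (209,174) on the left and (341,168) on the right, with the tape running from (275,156) to (282,255). There are pink look-alikes at (189,131), (238,135), (360,247) and (400,267), and the bottle is at (284,139). Next I measure them all.

```bash
python3 - <<'E'
from h import *
z=np.load('top0.npz'); im,d=z['im'],z['d']; C=cam('top'); P=cloud(C,d)
def rect(name,m,zz):
    n,l,s,c=cv2.connectedComponentsWithStats(m.astype(np.uint8))
    i=1+np.argmax(s[1:,4]); v,u=np.nonzero(l==i); W=onplane(C,np.c_[u,v],zz)[:,:2]
    r=cv2.minAreaRect(W.astype(np.float32)); print(name,s[i,4],'ctr',np.round(r[0],3),'size',np.round(r[1],3),'ang',round(r[2],1),'medz',np.round(np.median(P[v,u,2]),3), np.round(cv2.boxPoints(r),3).tolist())
def win(m,u,v,h=30):
    o=np.zeros(m.shape,bool); o[v-h:v+h,u-h:u+h]=m[v-h:v+h,u-h:u+h]; return o
hi=(P[...,2]>.115)&(P[...,2]<.15)
for n,u,v,h in(('L',209,174,22),('R',341,168,22),('pinkL1',189,131,22),('pinkL2',238,135,20),('pinkR1',360,247,22),('pinkR2',400,267,22)):
    rect(n,win(hi,u,v,h),.13)
for n,u,v,h,a in(('bottle',284,139,14,.03),('beaker',395,162,16,.03),('tiprack',141,194,24,.03),('vial',158,157,10,.02),('jar',403,229,14,.02),('tuberack',423,197,30,.03)):
    m=win((P[...,2]>a)&(P[...,2]<.2),u,v,h)
    q=P[m]; print(n,m.sum(), np.round(np.percentile(q,[3,97],axis=0),3).tolist() if m.sum() else '')
g=im.max(2)<60
m=win(g&(abs(P[...,2])<.02),279,206,60); m[:,:255]=0;m[:,302:]=0
rect('line',m,0.)
E
```

```text
L 566 ctr [0.609 0.256] size [0.072 0.092] ang 1.0 medz 0.13 [[0.5720000267028809, 0.3009999990463257], [0.5740000009536743, 0.20900000631809235], [0.6449999809265137, 0.210999995470047], [0.6439999938011169, 0.3019999861717224]]
R 564 ctr [ 0.641 -0.193] size [0.072 0.092] ang 1.2 medz 0.131 [[0.6039999723434448, -0.14800000190734863], [0.6060000061988831, -0.23999999463558197], [0.6779999732971191, -0.23800000548362732], [0.6759999990463257, -0.1469999998807907]]
pinkL1 562 ctr [0.764 0.334] size [0.094 0.071] ang 18.6 medz 0.13 [[0.7080000042915344, 0.3529999852180481], [0.7310000061988831, 0.2849999964237213], [0.8190000057220459, 0.3149999976158142], [0.796999990940094, 0.382999986410141]]
pinkL2 554 ctr [0.752 0.163] size [0.093 0.07 ] ang 34.7 medz 0.13 [[0.6940000057220459, 0.16500000655651093], [0.734000027179718, 0.1080000028014183], [0.8100000023841858, 0.16099999845027924], [0.7710000276565552, 0.21799999475479126]]
pinkR1 584 ctr [ 0.371 -0.259] size [0.092 0.072] ang 40.0 medz 0.13 [[0.31299999356269836, -0.26100000739097595], [0.35899999737739563, -0.3160000145435333],
[... 223 characters left out ...]
, -0.4480000138282776], [0.3580000102519989, -0.37700000405311584], [0.2720000147819519, -0.3499999940395355]]
bottle 234 [[0.721, -0.02, 0.036], [0.768, 0.031, 0.129]]
beaker 236 [[0.638, -0.42, 0.033], [0.701, -0.356, 0.096]]
tiprack 795 [[0.487, 0.468, 0.036], [0.599, 0.548, 0.062]]
vial 69 [[0.665, 0.438, 0.021], [0.69, 0.464, 0.06]]
jar 203 [[0.412, -0.443, 0.026], [0.457, -0.399, 0.078]]
tuberack 988 [[0.453, -0.572, 0.037], [0.637, -0.408, 0.077]]
line 657 ctr [0.519 0.021] size [0.378 0.084] ang 4.8 medz 0.001 [[0.3269999921321869, 0.04699999839067459], [0.33399999141693115, -0.03700000047683716], [0.7110000252723694, -0.004999999888241291], [0.7039999961853027, 0.07900000363588333]]
```

The two boxes and the line agree with the sizes given. The line is 0.378 m long, centred at (0.519, 0.021), with a yaw of about 4.8°. First I shut the hand, square up the tool and travel to the far side of the left box.

```bash
python3 -m pendant '[{"hand":0,"y":-0.05,"z":-0.018,"wx":-0.12},{"hand":0,"y":-0.1,"z":-0.036,"wx":-0.237},{"hand":0,"y":-0.15,"z":-0.054,"wx":-0.237},{"hand":0,"y":-0.2,"z":-0.072,"wx":-0.237},{"hand":0,"y":-0.25,"z":-0.09,"wx":-0.237}]'; python3 -c "
from h import *
state()"
```

```text
t 0.1 tcp [0.1471 0.6068 0.2306] gap 0.08560863506289117 F [-0.5  0.6 -0.6]
[[-0.    -0.972  0.236]
 [-0.002  0.236  0.972]
 [-1.    -0.    -0.002]]invalid input
```

```bash
python3 -m pendant '[{"hand":0,"x":0,"y":-0.05,"z":-0.018,"wx":-0.12,"wy":0,"wz":0},{"hand":0,"x":0,"y":-0.1,"z":-0.036,"wx":-0.237,"wy":0,"wz":0},{"hand":0,"x":0,"y":-0.15,"z":-0.054,"wx":-0.237,"wy":0,"wz":0},{"hand":0,"x":0,"y":-0.2,"z":-0.072,"wx":-0.237,"wy":0,"wz":0},{"hand":0,"x":0,"y":-0.25,"z":-0.09,"wx":-0.237,"wy":0,"wz":0}]'; python3 -c "
from h import *
state()"
```

```text
time: 0.72
tcp_pos: [0.3701, 0.4591, 0.2304]
eef_rot: [[-0.001, -1.0, 0.001], [-0.002, 0.001, 1.0], [-1.0, 0.001, -0.002]]
wrist_force: [-0.2, -0.2, 0.0]
finger_gap: 0.0001
t 0.725 tcp [0.3701 0.4591 0.2304] gap 7.84137696869998e-05 F [-0.2 -0.2  0. ]
[[-0.001 -1.     0.001]
 [-0.002  0.001  1.   ]
 [-1.     0.001 -0.002]]
```

```bash
python3 -m pendant '[{"hand":0,"x":0,"y":-0.05,"z":-0.032,"wx":0,"wy":0,"wz":0},{"hand":0,"x":0,"y":-0.1,"z":-0.065,"wx":0,"wy":0,"wz":0},{"hand":0,"x":0,"y":-0.15,"z":-0.097,"wx":0,"wy":0,"wz":0},{"hand":0,"x":0,"y":-0.2,"z":-0.13,"wx":0,"wy":0,"wz":0},{"hand":0,"x":0,"y":-0.25,"z":-0.162,"wx":0,"wy":0,"wz":0}]'
```

```text
time: 1.35
tcp_pos: [0.6213, 0.2954, 0.2301]
eef_rot: [[-0.002, -1.0, 0.001], [-0.003, 0.001, 1.0], [-1.0, 0.002, -0.003]]
wrist_force: [1.7, 1.3, -0.1]
finger_gap: 0.0001
```

```bash
python3 -m pendant '[{"hand":0,"x":0,"y":-0.035,"z":-0.02,"wx":0,"wy":0,"wz":0},{"hand":0,"x":0,"y":-0.07,"z":-0.041,"wx":0,"wy":0,"wz":0},{"hand":0,"x":0.05,"y":-0.07,"z":-0.041,"wx":0,"wy":0,"wz":0},{"hand":0,"x":0.09,"y":-0.07,"z":-0.041,"wx":0,"wy":0,"wz":0},{"hand":0,"x":0.09,"y":-0.07,"z":-0.041,"wx":0,"wy":0,"wz":0}]'
```

```text
time: 1.98
tcp_pos: [0.6881, 0.2526, 0.1357]
eef_rot: [[-0.01, -1.0, 0.0], [-0.007, 0.0, 1.0], [-1.0, 0.01, -0.007]]
wrist_force: [-0.5, 0.5, 0.1]
finger_gap: -0.0001
```

```bash
python3 -m pendant '[{"hand":0,"x":0.022,"y":0,"z":0.003,"wx":0,"wy":0,"wz":0},{"hand":0,"x":0.022,"y":0.01,"z":0.003,"wx":0,"wy":0,"wz":0},{"hand":0,"x":0.022,"y":0.02,"z":0.003,"wx":0,"wy":0,"wz":0},{"hand":0,"x":0.022,"y":0.03,"z":0.003,"wx":0,"wy":0,"wz":0},{"hand":0,"x":0.022,"y":0.04,"z":0.003,"wx":0,"wy":0,"wz":0}]'
```

```text
time: 2.6
tcp_pos: [0.6481, 0.2558, 0.1153]
eef_rot: [[-0.007, -1.0, 0.0], [-0.006, 0.0, 1.0], [-1.0, 0.007, -0.006]]
wrist_force: [1.8, 0.2, 1.7]
finger_gap: 0.0001
```

```bash
python3 -m pendant '[{"hand":0,"x":0.002,"y":0.012,"z":0,"wx":0,"wy":0,"wz":0},{"hand":0,"x":0.002,"y":0.024,"z":0,"wx":0,"wy":0,"wz":0},{"hand":0,"x":0.002,"y":0.036,"z":0,"wx":0,"wy":0,"wz":0},{"hand":0,"x":0.002,"y":0.046,"z":0,"wx":0,"wy":0,"wz":0},{"hand":0,"x":0.002,"y":0.055,"z":0,"wx":0,"wy":0,"wz":0}]' && python3 - <<'E'
from h import *
im,d=robot.get_image('scene'); cv2.imwrite('pics/scene1.png',im)
E
```

```text
time: 3.22
tcp_pos: [0.5924, 0.2558, 0.1139]
eef_rot: [[-0.007, -1.0, 0.0], [-0.006, 0.0, 1.0], [-1.0, 0.007, -0.006]]
wrist_force: [0.4, 0.0, -0.6]
finger_gap: -0.0002
```

View pics/scene1.png

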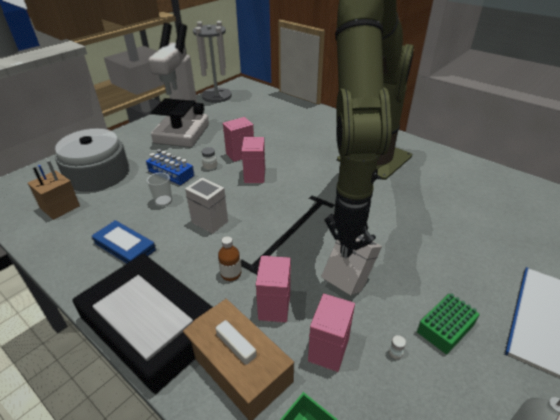

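The left box is mid-tilt at (350,262) and nothing else has moved. I push on a little, then rise.

```bash
python3 -m pendant '[{"hand":0,"x":0,"y":0.01,"z":0,"wx":0,"wy":0,"wz":0},{"hand":0,"x":0,"y":0.02,"z":0,"wx":0,"wy":0,"wz":0},{"hand":0,"x":0,"y":0.028,"z":0,"wx":0,"wy":0,"wz":0},{"hand":0,"x":-0.05,"y":0.028,"z":0,"wx":0,"wy":0,"wz":0},{"hand":0,"x":-0.1,"y":0.028,"z":0,"wx":0,"wy":0,"wz":0}]'
```

```text
time: 3.9
tcp_pos: [0.5632, 0.2564, 0.2147]
eef_rot: [[-0.011, -1.0, -0.001], [-0.007, -0.001, 1.0], [-1.0, 0.011, -0.007]]
wrist_force: [1.1, 0.4, 0.5]
finger_gap: 0.0002
```

```bash
python3 - <<'E'
from h import *
C=cam('scene'); im,d=robot.get_image('scene'); P=cloud(C,d)
m=(abs(P[...,0]-.52)<.12)&(abs(P[...,1]-.256)<.06)&(P[...,2]>.015)&(P[...,2]<.15)
q=P[m]; print(m.sum(),np.round(np.percentile(q,[2,50,98],axis=0),3))
cv2.imwrite('pics/scene2.png',cv2.resize(im[170:340,200:460],None,fx=2.5,fy=2.5))
E
```

```text
1974 [[0.442 0.216 0.018]
 [0.526 0.268 0.069]
 [0.569 0.304 0.073]]
```

View pics/scene2.png

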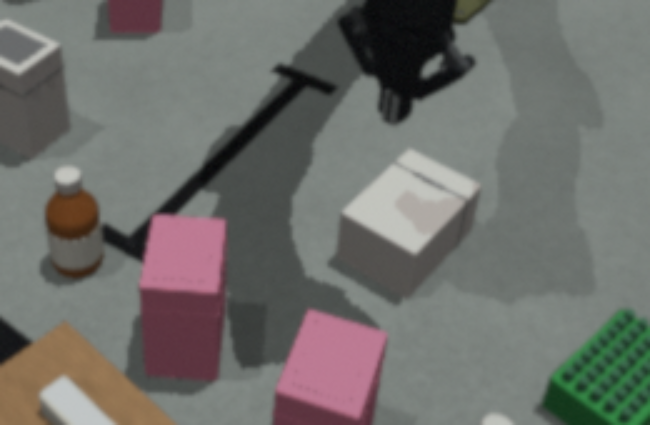

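The left box lies flat at 70 mm, with its underside at (375,250) in the crop plain white, so the right box should be the stamped one. I now go over to the far side of the right box.

```bash
python3 -m pendant '[{"hand":0,"x":0,"y":-0.04,"z":-0.04,"wx":0,"wy":0,"wz":0},{"hand":0,"x":0,"y":-0.08,"z":-0.08,"wx":0,"wy":0,"wz":0},{"hand":0,"x":0,"y":-0.12,"z":-0.125,"wx":0,"wy":0,"wz":0},{"hand":0,"x":0,"y":-0.14,"z":-0.18,"wx":0,"wy":0,"wz":0},{"hand":0,"x":0,"y":-0.15,"z":-0.24,"wx":0,"wy":0,"wz":0}]'
```

```text
time: 4.58
tcp_pos: [0.7177, 0.0178, 0.2218]
eef_rot: [[0.001, -1.0, -0.001], [0.0, -0.001, 1.0], [-1.0, -0.001, 0.0]]
wrist_force: [1.7, 0.1, 0.8]
finger_gap: 0.0004
```

```bash
python3 -m pendant '[{"hand":0,"x":0,"y":-0.005,"z":-0.06,"wx":0,"wy":0,"wz":0},{"hand":0,"x":0,"y":-0.01,"z":-0.12,"wx":0,"wy":0,"wz":0},{"hand":0,"x":0,"y":-0.01,"z":-0.18,"wx":0,"wy":0,"wz":0},{"hand":0,"x":0,"y":-0.01,"z":-0.21,"wx":0,"wy":0,"wz":0},{"hand":0,"x":0,"y":-0.01,"z":-0.21,"wx":0,"wy":0,"wz":0}]'
```

```text
time: 5.2
tcp_pos: [0.727, -0.197, 0.2209]
eef_rot: [[0.0, -1.0, 0.005], [-0.003, 0.005, 1.0], [-1.0, -0.0, -0.003]]
wrist_force: [-0.3, 0.4, -0.5]
finger_gap: -0.0
```

```bash
python3 -m pendant '[{"hand":0,"x":0.05,"y":0,"z":0.004,"wx":0,"wy":0,"wz":0},{"hand":0,"x":0.1,"y":0,"z":0.004,"wx":0,"wy":0,"wz":0},{"hand":0,"x":0.107,"y":0.01,"z":0.004,"wx":0,"wy":0,"wz":0},{"hand":0,"x":0.107,"y":0.025,"z":0.004,"wx":0,"wy":0,"wz":0},{"hand":0,"x":0.107,"y":0.035,"z":0.004,"wx":0,"wy":0,"wz":0}]'
```

```text
time: 5.82
tcp_pos: [0.6916, -0.1907, 0.1138]
eef_rot: [[-0.0, -1.0, 0.003], [-0.001, 0.003, 1.0], [-1.0, 0.0, -0.001]]
wrist_force: [0.5, 0.3, 0.6]
finger_gap: 0.0
```

```bash
python3 -m pendant '[{"hand":0,"x":0,"y":0.01,"z":0,"wx":0,"wy":0,"wz":0},{"hand":0,"x":0,"y":0.022,"z":0,"wx":0,"wy":0,"wz":0},{"hand":0,"x":0,"y":0.034,"z":0,"wx":0,"wy":0,"wz":0},{"hand":0,"x":0,"y":0.045,"z":0,"wx":0,"wy":0,"wz":0},{"hand":0,"x":0,"y":0.055,"z":0,"wx":0,"wy":0,"wz":0}]'
```

```text
time: 6.45
tcp_pos: [0.6362, -0.1899, 0.114]
eef_rot: [[0.0, -1.0, 0.002], [-0.001, 0.002, 1.0], [-1.0, -0.0, -0.001]]
wrist_force: [1.0, 0.6, 0.4]
finger_gap: 0.0002
```

```bash
python3 -m pendant '[{"hand":0,"x":0,"y":0.012,"z":0,"wx":0,"wy":0,"wz":0},{"hand":0,"x":0,"y":0.024,"z":0,"wx":0,"wy":0,"wz":0},{"hand":0,"x":0,"y":0.036,"z":0,"wx":0,"wy":0,"wz":0},{"hand":0,"x":0,"y":0.044,"z":0,"wx":0,"wy":0,"wz":0},{"hand":0,"x":-0.05,"y":0.044,"z":0,"wx":0,"wy":0,"wz":0}]'
```

```text
time: 7.08
tcp_pos: [0.5883, -0.1894, 0.161]
eef_rot: [[-0.009, -1.0, 0.002], [0.001, 0.002, 1.0], [-1.0, 0.009, 0.001]]
wrist_force: [-0.1, -0.5, 1.5]
finger_gap: -0.0001
```

```bash
python3 -m pendant '[{"hand":0,"x":-0.05,"y":0,"z":-0.03,"wx":0,"wy":0,"wz":0},{"hand":1,"x":-0.06,"y":0.02,"z":-0.08,"wx":0.15,"wy":0,"wz":0},{"hand":1,"x":-0.06,"y":0.04,"z":-0.11,"wx":0.3,"wy":0,"wz":0},{"hand":1,"x":-0.06,"y":0.05,"z":-0.13,"wx":0.45,"wy":0,"wz":0}]'; python3 - <<'E'
from h import *
C=cam('scene'); im,d=robot.get_image('scene'); P=cloud(C,d)
for yc in(.256,-.193):
    m=(abs(P[...,0]-.55)<.14)&(abs(P[...,1]-yc)<.075)&(P[...,2]>.06)&(P[...,2]<.08)
    q=P[m]; r=cv2.minAreaRect(q[:,:2].astype(np.float32)); print(m.sum(),np.round(np.median(q[:,2]),3),np.round(r[0],3),np.round(r[1],3),round(r[2],1))
cv2.imwrite('pics/scene3.png',cv2.resize(im[120:320,130:430],None,fx=2.5,fy=2.5))
E
```

```text
time: 7.58
tcp_pos: [0.5369, -0.3217, 0.2215]
eef_rot: [[-0.01, -0.896, 0.443], [-0.0, 0.444, 0.896], [-1.0, 0.009, -0.005]]
wrist_force: [1.1, -0.0, -0.6]
finger_gap: 0.0546
1358 0.07 [0.504 0.259] [0.091 0.132] 89.2
858 0.069 [ 0.508 -0.206] [0.2   0.093] 4.6
```

View pics/scene3.png

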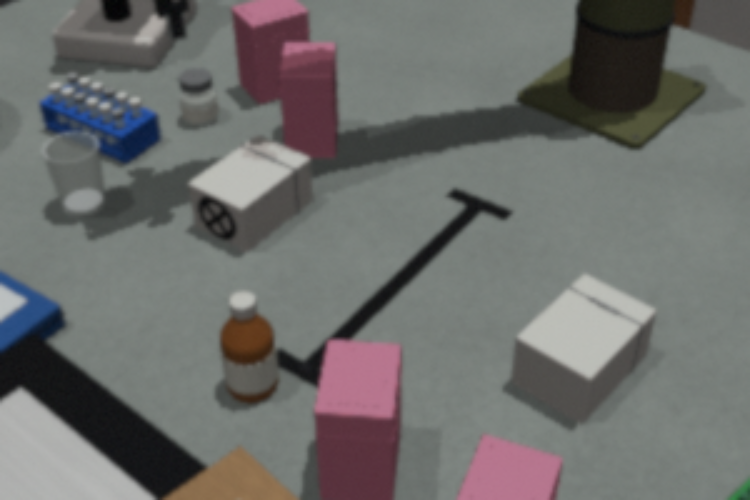

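The stamp is visible on the right box at crop (217,217), and both boxes lie flat. Now I refine the right box's pose, and turn the open jaws along world x for a two-finger push.

```bash
python3 -m pendant '[{"hand":1,"x":0,"y":0,"z":0,"wx":0.18,"wy":0,"wz":0},{"hand":1,"x":0,"y":0,"z":0,"wx":0.36,"wy":0,"wz":0},{"hand":1,"x":0,"y":0,"z":0,"wx":0.54,"wy":0,"wz":0},{"hand":1,"x":0,"y":0,"z":0,"wx":0.72,"wy":0,"wz":0},{"hand":1,"x":0,"y":0,"z":0,"wx":0.9,"wy":0,"wz":0}]'; python3 - <<'E'
from h import *
C=cam('scene'); im,d=robot.get_image('scene'); P=cloud(C,d); S=cv2.cvtColor(im,cv2.COLOR_BGR2HSV)[...,1]
m=(P[...,0]>.44)&(P[...,0]<.66)&(abs(P[...,1]+.193)<.09)&(P[...,2]>.06)&(P[...,2]<.08)&(S<70)
n,l,s,c=cv2.connectedComponentsWithStats(m.astype(np.uint8)); m=l==1+np.argmax(s[1:,4])
q=P[m]; r=cv2.minAreaRect(q[:,:2].astype(np.float32)); print(m.sum(),np.round(r[0],3),np.round(r[1],3),round(r[2],1),np.round(cv2.boxPoints(r),3).tolist())
z=np.load('top0.npz'); C=cam('top')
g=(z['im'].max(2)<60); g[:,:265]=0; g[:,292:]=0; g[:162]=0; g[248:]=0
v,u=np.nonzero(g); W=onplane(C,np.c_[u,v],0.); k=np.polyfit(W[:,0],W[:,1],1); print('line y=',k,np.abs(W[:,1]-np.polyval(k,W[:,0])).max()); print('y at .537',np.polyval(k,.537))
print(np.round(robot.get_obs()['joints'],1))
E
```

```text
time: 8.25
tcp_pos: [0.5358, -0.3237, 0.2212]
eef_rot: [[-0.011, -0.2, 0.98], [-0.002, 0.98, 0.2], [-1.0, -0.0, -0.011]]
wrist_force: [0.7, -0.1, -0.3]
finger_gap: 0.0857
823 [ 0.541 -0.202] [0.136 0.094] 5.4 [[0.4690000116825104, -0.16200000047683716], [0.4779999852180481, -0.25600001215934753], [0.6129999756813049, -0.24300000071525574], [0.6039999723434448, -0.14900000393390656]]
line y= [ 0.08625431 -0.02422304] 0.008687204582281744
y at .537 0.02209552679387869
[26.3 40.2  0.7 90.  -0.1 50.3 38.1]
```

```bash
python3 -m pendant '[{"hand":1,"x":0.05,"y":0.017,"z":0.016,"wx":0.115,"wy":0,"wz":0},{"hand":1,"x":0.1,"y":0.017,"z":0.016,"wx":0.115,"wy":0,"wz":0},{"hand":1,"x":0.15,"y":0.017,"z":0.016,"wx":0.115,"wy":0,"wz":0},{"hand":1,"x":0.185,"y":0.017,"z":0.016,"wx":0.115,"wy":0,"wz":0},{"hand":1,"x":0.199,"y":0.017,"z":0.016,"wx":0.115,"wy":0,"wz":0}]'
```

```text
time: 8.93
tcp_pos: [0.5453, -0.3025, 0.0198]
eef_rot: [[-0.014, -0.085, 0.996], [0.0, 0.996, 0.085], [-1.0, 0.001, -0.014]]
wrist_force: [0.1, 0.4, 0.7]
finger_gap: 0.0858
```

```bash
python3 -m pendant '[{"hand":1,"x":0,"y":0.03,"z":0,"wx":0,"wy":0,"wz":0},{"hand":1,"x":0,"y":0.05,"z":0,"wx":0,"wy":0,"wz":0},{"hand":1,"x":0,"y":0.07,"z":0,"wx":0,"wy":0,"wz":0},{"hand":1,"x":0,"y":0.09,"z":0,"wx":0,"wy":0,"wz":0},{"hand":1,"x":0,"y":0.11,"z":0,"wx":0,"wy":0,"wz":0}]'
```

```text
time: 9.55
tcp_pos: [0.5362, -0.1923, 0.0205]
eef_rot: [[-0.013, -0.085, 0.996], [-0.001, 0.996, 0.085], [-1.0, 0.0, -0.013]]
wrist_force: [0.7, -2.0, 1.5]
finger_gap: 0.0851
```

```bash
python3 -m pendant '[{"hand":1,"x":0,"y":0.02,"z":0,"wx":0,"wy":0,"wz":0},{"hand":1,"x":0,"y":0.04,"z":0,"wx":0,"wy":0,"wz":0},{"hand":1,"x":0,"y":0.06,"z":0,"wx":0,"wy":0,"wz":0},{"hand":1,"x":0,"y":0.08,"z":0,"wx":0,"wy":0,"wz":0},{"hand":1,"x":0,"y":0.09,"z":0,"wx":0,"wy":0,"wz":0}]'; cat > meas.py <<'E'
from h import *
import sys
state()
k=(0.08625431,-0.02422304)
for n in('top','scene'):
    C=cam(n); im,d=robot.get_image(n); P=cloud(C,d); S=cv2.cvtColor(im,cv2.COLOR_BGR2HSV)[...,1]
    for side,(a,b) in dict(stamped=(-.27,.12),plain=(.15,.36)).items():
        m=(P[...,0]>.42)&(P[...,0]<.64)&(P[...,1]>a)&(P[...,1]<b)&(P[...,2]>.062)&(P[...,2]<.078)&(S<70)&(im.min(2)>80)
        N,l,s,c=cv2.connectedComponentsWithStats(m.astype(np.uint8))
        if N<2: continue
        i=1+np.argmax(s[1:,4]); q=P[l==i]; r=cv2.minAreaRect(q[:,:2].astype(np.float32)); x,y=r[0]
        print(n,side,s[i,4],np.round(r[0],3),np.round(r[1],3),round(r[2],1),'dist to line',round((y-k[0]*x-k[1])/1.0037,4))
    cv2.imwrite(f'pics/{n}_{sys.argv[1]}.png',im)
E
python3 meas.py a
```

```text
time: 10.18
tcp_pos: [0.5284, -0.1007, 0.0205]
eef_rot: [[-0.013, -0.087, 0.996], [0.0, 0.996, 0.087], [-1.0, 0.001, -0.013]]
wrist_force: [0.4, -1.0, -0.3]
finger_gap: 0.0854
t 10.175 tcp [ 0.5284 -0.1007  0.0205] gap 0.08539409309178009 F [ 0.4 -1.  -0.3]
[[-0.013 -0.087  0.996]
 [ 0.     0.996  0.087]
 [-1.     0.001 -0.013]]
top stamped 275 [ 0.527 -0.04 ] [0.13  0.078] 5.1 dist to line -0.0614
top plain 909 [0.504 0.258] [0.091 0.13 ] 89.1 dist to line 0.2379
scene stamped 875 [ 0.527 -0.043] [0.134 0.092] 4.5 dist to line -0.0643
scene plain 1323 [0.504 0.259] [0.132 0.092] 0.4 dist to line 0.2389
```

```bash
python3 -m pendant '[{"hand":1,"x":0,"y":0.018,"z":0,"wx":0,"wy":0,"wz":0},{"hand":1,"x":0,"y":0.036,"z":0,"wx":0,"wy":0,"wz":0},{"hand":1,"x":0,"y":0.052,"z":0,"wx":0,"wy":0,"wz":0},{"hand":1,"x":0,"y":0.06,"z":0,"wx":0,"wy":0,"wz":0},{"hand":1,"x":0,"y":0.065,"z":0,"wx":0,"wy":0,"wz":0}]'; python3 meas.py b
```

```text
time: 10.9
tcp_pos: [0.5226, -0.0354, 0.0206]
eef_rot: [[-0.013, -0.088, 0.996], [0.0, 0.996, 0.088], [-1.0, 0.002, -0.013]]
wrist_force: [0.3, -1.0, 1.5]
finger_gap: 0.0855
t 10.9 tcp [ 0.5226 -0.0354  0.0206] gap 0.08545505096738334 F [ 0.3 -1.   1.5]
[[-0.013 -0.088  0.996]
 [ 0.     0.996  0.088]
 [-1.     0.002 -0.013]]
top stamped 78 [0.574 0.036] [0.022 0.059] 1.7 dist to line 0.0109
top plain 905 [0.504 0.257] [0.091 0.13 ] 88.7 dist to line 0.2373
scene stamped 959 [0.52  0.021] [0.133 0.093] 3.5 dist to line 0.0005
scene plain 1316 [0.503 0.259] [0.091 0.132] 89.9 dist to line 0.2388
```

Box on the line (0.5 mm by the scene camera). I back off, rise and check clear of the arm.

```bash
python3 -m pendant '[{"hand":1,"x":0,"y":-0.02,"z":0,"wx":0,"wy":0,"wz":0},{"hand":1,"x":0,"y":-0.05,"z":0,"wx":0,"wy":0,"wz":0},{"hand":1,"x":-0.06,"y":-0.08,"z":0,"wx":0,"wy":0,"wz":0},{"hand":1,"x":-0.12,"y":-0.11,"z":0,"wx":0,"wy":0,"wz":0},{"hand":1,"x":-0.18,"y":-0.15,"z":0,"wx":0,"wy":0,"wz":0}]'; python3 -m pendant '[{"hand":1,"x":-0.03,"y":-0.05,"z":0,"wx":0,"wy":0,"wz":0},{"hand":1,"x":-0.05,"y":-0.1,"z":0,"wx":0,"wy":0,"wz":0},{"hand":1,"x":-0.05,"y":-0.15,"z":0,"wx":0,"wy":0,"wz":0},{"hand":1,"x":-0.05,"y":-0.15,"z":0,"wx":0,"wy":0,"wz":0}]'; python3 meas.py c
```

```text
time: 11.62
tcp_pos: [0.5369, -0.1748, 0.1862]
eef_rot: [[-0.014, -0.089, 0.996], [0.002, 0.996, 0.089], [-1.0, 0.003, -0.014]]
wrist_force: [1.9, -0.3, -0.8]
finger_gap: 0.0853
time: 12.12
tcp_pos: [0.5489, -0.3303, 0.2356]
eef_rot: [[-0.015, -0.081, 0.997], [-0.001, 0.997, 0.081], [-1.0, -0.0, -0.015]]
wrist_force: [0.4, -0.8, -0.3]
finger_gap: 0.0856
t 12.125 tcp [ 0.5489 -0.3303  0.2356] gap 0.08556645966106875 F [ 0.4 -0.8 -0.3]
[[-0.015 -0.081  0.997]
 [-0.001  0.997  0.081]
 [-1.    -0.    -0.015]]
top stamped 902 [0.522 0.02 ] [0.131 0.09 ] 5.2 dist to line -0.0011
top plain 916 [0.504 0.258] [0.091 0.13 ] 89.3 dist to line 0.2379
scene stamped 996 [0.52  0.021] [0.135 0.094] 5.1 dist to line 0.0005
scene plain 1320 [0.503 0.259] [0.091 0.134] 89.2 dist to line 0.2387
```

View pics/scene_c.png

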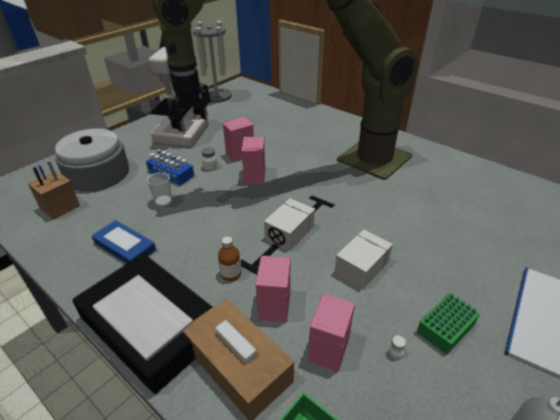

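The stamped box lies across the line with its stamp at (276,236), the plain box lies at (362,258), and the bystanders and look-alikes have not moved. The arm is clear, so I hand in.

```bash
python3 -c "
from station import robot
print(robot.hand_in())"
```

```text
the job is handed in; nothing more can be done
None
```

I tipped both boxes over towards the robot. The right-hand box carried the stamp, so I pushed that one sideways with both open fingertips onto the dispatch line, then backed the arm off and handed in at about 12 s.

- **Stamped box:** the last checks put its middle −1.1 mm (top camera) and +0.5 mm (scene camera) from the line's centre line. It is about 2 mm from the line's middle along it, lying flat at 70 mm high.
- **Plain box:** it lies flat with its middle about 238 mm from the line.
- **Everything else:** nothing else looked moved in the last scene picture; I did not measure the bystanders again. The wrist force read no more than about 2 N at any move's end, and the arm was clear of everything when I handed in.
- **Readings that disagreed:** two measurements were off because something got in the way. A pink look-alike spoiled the right box's first pose, and the gripper hid most of the box from the top camera during the push. I repeated both measurements, and the two cameras then agreed to within 2 mm.

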